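# Dial the code of the blade box and unbolt it

### The arm

A 6-joint arm with a two-finger parallel gripper is mounted at the origin on the work surface. World frame = base frame: x ahead of the robot, y to its left, z up, the work surface at z = 0. Lengths are in m, angles in rad, forces in N, time in s.
With the tool pointing down it reaches from about 0.25 to 0.725 m from the base axis. Payload 4 kg.
Tool frame: the origin (TCP) lies on the front face of the gripper's body, between the roots of the fingers; the fingertips stand 73 mm ahead of it and the grasp point (between the pads) lies bot.tcp_to_grasp ahead of it (bot.tcp_to_grasp is the distance from the TCP to the grasp point, in m); z points along the fingers, y is the line along which they close (so a half turn about z gives the same grasp; the last joint's range is limited). The gripper opens to 85 mm and grips with 20 to 120 N. Pads are 22 mm wide; open, the fingers measure 114 mm over their backs; the gripper's body (76 mm by 85 mm) begins 54 mm behind the grasp point. The pads swing forward as they close: fully open they stand 13 mm farther back than shut.
Start: joints at [-1.196, 0.241, 0.005, 1.335, 0, 1.571], TCP at [0.183, -0.465, 0.304] pointing down, gripper open.
Joint ranges: [-2.72, 2.72], [-1.05, 1.87], [-1.09, 1.28], [-1.99, 2.15], [-1.42, 1.44], [-3.14, 3.14]. Speed limits (rad/s): [2.79, 2.79, 3.14, 3.14, 3.14, 3.14].

### API

Orientations are given as a unit quaternion [x, y, z, w].
In Python, from workcell import bot gives the robot as it stands.
- The arm moves only by the shell command python3 -m jog 'ROWS' [OPENING]. ROWS is JSON, one flat list of numbers, 6 for each row, row after row: the shift along the world's x, y, z scaled (see below), then the turn, a rotation vector about the world's x, y, z scaled (see below). In form: [tx, ty, tz, wx, wy, wz, tx, ty, tz, wx, wy, wz, ...]. A call has 1 to 10 rows; each row is the pose to reach, as a shift and turn from the pose commanded when the call began; what a row does not reach only later rows make up. The controller multiplies each number of a shift by 800 mm and each number of a turn by 2 rad. A row lasts 1/12 s, in which the tool goes at most 41.7 mm and 7.16 degrees, less where a joint would pass 70% of its speed; a pose out of reach is approached as far as the arm can. A call with a number of a shift or a turn outside -1 to 1 is refused whole. A call with a gripper value outside its range is refused whole. OPENING is the opening, from -1 (shut) to 1 (fully open), set as the call begins (- or left out, the last holds). The fingers move at their own pace and stop on an object; the grip force is fixed at half the most. Time passes only in rows, so rows that repeat a pose let the fingers close. It gives the time, the measured TCP pose, the force, the opening and the grip force at its end, in the units of the state.
- bot.get_obs(): the state, without advancing time (a new reading comes with each control period).
- bot.camera(name): name is "scene" or "side" or "wrist"; returns (picture, depth): 480x640x3 uint8, red, green, blue; 480x640 float32, m along the optical axis (not along the pixel's ray), 0 where there is no reading.
- bot.calibration(name): a dict with "intrinsics" (3x3 intrinsics, pixels), "dist" ([k1, k2, p1, p2, k3] as OpenCV has them; the pictures are not rectified), "pose" (4x4, takes a point from camera to world coordinates). Camera axes: x right, y up, looking along -z (the intrinsics and any distortion apply to the point x, -y, -z); pixel columns grow to the right and rows downward; lengths in m; the calibration is good to about 2 mm. A picture is of the moment at which its call begins: read the wrist's pose just before it. calibration takes no time and is no camera call; for the wrist camera it gives the pose at the moment of the call.
- bot.job_done(): hands the job in; it is judged then, once.
Trained networks look in the newest picture that a camera, given by its name, has taken for a name from the list of things; names that differ only in an ending like _2 or _b are one class to them, and where a whole thing is asked for, a point or a joint stands for the part that bears it (a point fixed in the world has none). Each returns a list of dicts, best first, with "confidence" (0 to 1); they miss things now and then, are a little off and sometimes report something else, mostly with a low value. They report only what shows in the picture. A call takes as long as a camera call.
- bot.find_in(label, camera): "at" ([x, y, z] in m, in the coordinates of the camera as it stood for that picture, good to about 4 mm: the middle of the surface that is visible of it).
- bot.tip_of(label, camera): "at" ([x, y, z] in m, in the coordinates of the camera as it stood for that picture, good to about 4 mm: a listed point, or the origin of a listed thing).
The state is a dict: "clock": time; "joint_pos": joint angles; "joint_vel": joint speeds; "tau": joint torques, N m; "eef_pos": TCP position; "tool_rot": TCP orientation; "ft_force": force on the tool from outside, world axes, zero at the start; "ft_torque": the same for the moment, N m; "grip_width": finger opening in m; "grasp_force": force on a finger pad.
Only numpy, scipy, OpenCV 4.12 (cv2) and the standard library are available. Lean on these libraries where they do the work, as an engineer would, in place of code of your own. Each camera call takes 0.05 s, during which the arm holds its last target. There are 200 camera calls.

### The job

The blade box on the craft table is locked. Roll its three numbered wheels to the code 2-5-3, read from the robot's left to its right, each number squarely uppermost; then slide the yellow bolt fully open, to the left, and leave the wheels standing at the code. Do not disturb the mug, the jar or the glue bottle.

Things in the scene. Friction and masses are not known exactly. Their poses are not given: they have to be found in the camera images.
- box: Heavy green steel blade box fixed to the table, 220 (x) by 300 mm (y), flat top 85 mm up. Origin: centre of its underside; x points away from the robot, y to its left; turned up to 20 degrees. Three wheels stand out of the top at x = 25 mm; a yellow bolt lies on it nearer the robot, at x = -75 mm; its steel keeper, 30 by 22 by 20 mm high, stands on the top at x = -75, y = -108 mm.
- axle_left (a point): Centre of the left wheel (60 mm left of the middle one), 83 mm above the table; axle along the box's y. Plain disc, diameter 64 mm, 20 mm wide, upper 30 mm exposed, 40 mm gap between wheels. Pinch its smooth sides or roll its rim. Six rim fields with dice pips: 1 white, 2 yellow, 3 green, 4 blue, 5 red, 6 black. Set is the number on top, in line with red marks on the box.
- wheel_left (a joint): Angle of that wheel, rad: 0 with its 1 squarely on top, 1.047 more for each next number (number n at (n - 1) x 1.047). Grows as the top rolls away from the robot (box's +x). Stops at -0.35 and 5.58; no clicks; friction of 0.06 N m holds it where it is left.
- axle_mid (a point): Centre of the middle wheel (between the other two), 83 mm above the table; axle along the box's y. Plain disc, diameter 64 mm, 20 mm wide, upper 30 mm exposed, 40 mm gap between wheels. Pinch its smooth sides or roll its rim. Six rim fields with dice pips: 1 white, 2 yellow, 3 green, 4 blue, 5 red, 6 black. Set is the number on top, in line with red marks on the box.
- wheel_mid (a joint): Angle of that wheel, rad: 0 with its 1 squarely on top, 1.047 more for each next number (number n at (n - 1) x 1.047). Grows as the top rolls away from the robot (box's +x). Stops at -0.35 and 5.58; no clicks; friction of 0.06 N m holds it where it is left.
- axle_right (a point): Centre of the right wheel (60 mm right of the middle one), 83 mm above the table; axle along the box's y. Plain disc, diameter 64 mm, 20 mm wide, upper 30 mm exposed, 40 mm gap between wheels. Pinch its smooth sides or roll its rim. Six rim fields with dice pips: 1 white, 2 yellow, 3 green, 4 blue, 5 red, 6 black. Set is the number on top, in line with red marks on the box.
- wheel_right (a joint): Angle of that wheel, rad: 0 with its 1 squarely on top, 1.047 more for each next number (number n at (n - 1) x 1.047). Grows as the top rolls away from the robot (box's +x). Stops at -0.35 and 5.58; no clicks; friction of 0.06 N m holds it where it is left.
- bolt_knob (a point): Middle of the upright round knob of the yellow bolt: 16 mm in diameter, reaching from 10 to 40 mm above the box top (this point is 25 mm above it); its foot below is 24 by 34 mm, 11 mm high. A steel rod runs from it to the box's -y side into the keeper.
- bolt (a joint): Travel of the bolt, m: 0 is locked (as found), 0.040 is the open end stop. It slides along the box's +y (to the robot's left) against about 1.5 N of friction. It is blocked after about 7 mm unless all three wheels stand at their code (within about 18 degrees).
- mug_mid (a point): Centre of a white mug, 76 mm in diameter, 85 mm high, beside the box on the robot's right; leave it alone.
- jar_mid (a point): Centre of a white paint jar with orange lid, 68 mm in diameter, 85 mm high, beside the box on the robot's left; leave it alone.
- glue_mid (a point): Centre of a slim white glue bottle with blue cap, 44 mm in diameter, 120 mm high, beside the box on the robot's right, nearer than the mug; leave it alone.

How it is judged:
On the way, in this order (a step that is already met when the one before it is completed fails the run):
1. all three wheels stand at 2-5-3, the bolt still locked (value of joint wheel_left between 0.8472 and 1.2472 rad and value of joint wheel_mid between 3.9888 and 4.3888 rad and value of joint wheel_right between 1.8944 and 2.2944 rad and value of joint bolt below 0.012 m), for 0.2 s.
2. the bolt is slid fully open (value of joint bolt above 0.034 m), for 0.2 s.
At the end, for the whole second after the job is handed in: The left wheel shows 2, the middle 5 and the right 3, each within 0.2 rad (11 degrees) of squarely uppermost, and the bolt is at rest at least 34 mm along its 40 mm travel (value of joint wheel_left between 0.8472 and 1.2472 rad and value of joint wheel_mid between 3.9888 and 4.3888 rad and value of joint wheel_right between 1.8944 and 2.2944 rad and value of joint bolt above 0.034 m and velocity of joint bolt between -0.01 and 0.01 m/s); the robot touches nothing.
It fails at once if the mug is shoved more than 20 mm or knocked over (distance of mug_mid from where it was at the start of the episode above 0.02 m or angle between mug_mid's own z axis and vertical above 0.35 rad).
It fails at once if the jar is shoved more than 20 mm or knocked over (distance of jar_mid from where it was at the start of the episode above 0.02 m or angle between jar_mid's own z axis and vertical above 0.35 rad).
It fails at once if the glue is shoved more than 20 mm or knocked over (distance of glue_mid from where it was at the start of the episode above 0.02 m or angle between glue_mid's own z axis and vertical above 0.35 rad).
It also fails if it takes over 72 s, if anything falls off the work surface, if the arm or the gripper's body presses on something with over 40 N, if the wrist force passes 120 N, or if a joint passes its speed limit or range.

## Working session

There is one attempt and no reset: what is moved stays moved. The work goes in short steps, Python scripts to look and compute and a shell command to move; the robot and the scene stay as the last step left them, time stands still between calls to the robot, and variables do not carry over. Pictures are saved under pics/ and viewed, at most 10 in all, crops included, and the job is handed in when it is done.

```bash
mkdir -p pics; cat > h.py <<'E'
from workcell import bot
import numpy as np, cv2
def toW(p,cam,pose=None):
    T=np.array(bot.calibration(cam)["pose"]) if pose is None else pose
    return (T@np.r_[p,1])[:3]
E
python3 - <<'E'
from h import *
print(bot.tcp_to_grasp,bot.get_obs())
for c in ["scene","side"]:
    im,d=bot.camera(c); cv2.imwrite(f"pics/{c}0.png",im[:,:,::-1])
    for n in ["box","axle_left","axle_mid","axle_right","bolt_knob","mug_mid","jar_mid","glue_mid"]:
        r=bot.tip_of(n,c)
        print(c,n,[(np.round(toW(q["at"],c),3),round(q["confidence"],2)) for q in r[:3]])
E
```

```text
0.0539 {'clock': 0.0, 'joint_pos': array([-1.19603944e+00,  2.41422007e-01,  3.73389917e-03,  1.33520399e+00,
       -1.14191412e-06,  1.57078525e+00]), 'joint_vel': array([-1.94922578e-03, -7.09705219e-04, -1.35396696e-04, -5.95224465e-04,
       -5.69485194e-05, -1.87567761e-04]), 'tau': array([ 1.36375409e-03, -3.72320724e+01,  2.52406222e+01,  1.71174301e-02,
        2.99508129e-04, -2.68591080e-06]), 'eef_pos': array([ 0.1828482 , -0.46485427,  0.30301198]), 'tool_rot': array([ 9.82494393e-01,  1.86289209e-01, -1.95759650e-04, -1.02943919e-03]), 'ft_force': array([ 1.17045049, -1.04809732, -0.00869703]), 'ft_torque': array([ 0.04061295,  0.01545067, -0.03464253]), 'grasp_force': 0.0, 'grip_width': 0.08544342646747702}
scene box [(array([ 0.611, -0.085, -0.001]), 0.6)]
scene axle_left [(array([ 0.646, -0.028,  0.08 ]), 0.56)]
scene axle_mid [(array([ 0.636, -0.088,  0.084]), 0.81), (array([ 0.646, -0.028,  0.082]), 0.25)]
scene axle_right [(array([ 0.627, -0.148,  0.083]), 0.56)]
scene bolt_knob [(array([ 0.529, -0.092,  0.111]), 0.9)]
scene mug_mid [(array([ 0.617, -0.344,  0.041]), 0.93)]
scene jar_mid [(array([0.714, 0.155, 0.041]), 0.67)]
scene glue_mid [(array([ 0.517, -0.291,  0.058]), 0.9)]
side box [(array([ 0.61 , -0.082, -0.001]), 0.67)]
side axle_left [(array([ 0.647, -0.027,  0.085]), 0.8)]
side axle_mid [(array([ 0.634, -0.087,  0.079]), 0.56)]
side axle_right [(array([ 0.626, -0.152,  0.084]), 0.66)]
side bolt_knob [(array([ 0.534, -0.089,  0.109]), 0.68), (array([ 0.607, -0.085, -0.004]), 0.42)]
side mug_mid [(array([ 0.611, -0.346,  0.043]), 0.74)]
side jar_mid [(array([0.71 , 0.154, 0.042]), 0.76), (array([ 0.632, -0.087,  0.076]), 0.36)]
side glue_mid [(array([ 0.516, -0.295,  0.061]), 0.55)]
```

View pictures.

```bash
python3 - <<'E'
import cv2
from h import *
a=cv2.imread("pics/scene0.png");K=bot.calibration("scene")
T=np.linalg.inv(K["pose"]);p=T@np.array([.60,-.09,.1,1]);q=np.array(K["intrinsics"])@[p[0],-p[1],-p[2]];u,v=(q[:2]/q[2]).astype(int);print(u,v)
x,y=max(u-100,0),max(v-75,0)
c=cv2.resize(a[y:y+150,x:x+200],(800,600),interpolation=cv2.INTER_CUBIC);cv2.imwrite("pics/crop0.png",c)
print(x,y)
E
```

```text
277 272
177 197
```

View pics/scene0.png

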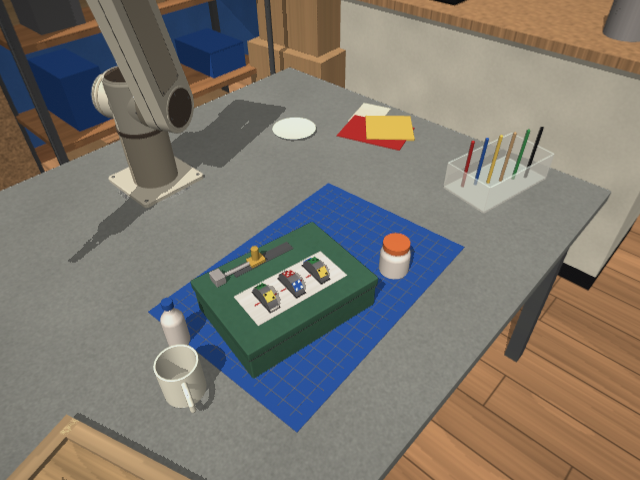

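View pics/crop0.png

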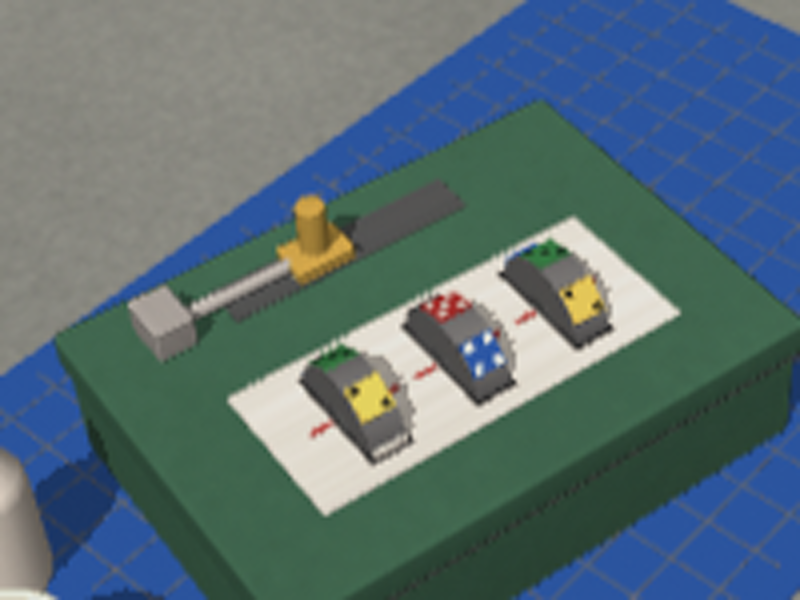

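The scene camera looks from the far side. The knob is on the near part of the box with the bolt locked. The left wheel (crop 555,285) sits between 2 and 3, the middle (460,345) between 4 and 5, and the right (355,400) between 2 and 3. Box yaw is about -0.165 rad. I'll move above it for a close look.

```bash
python3 -m jog '[0.5,0.47,0.04,0,0,-0.27,0.5,0.47,0.04,0,0,-0.27,0.5,0.47,0.04,0,0,-0.27,0.5,0.47,0.04,0,0,-0.27,0.5,0.47,0.04,0,0,-0.27,0.5,0.47,0.04,0,0,-0.27,0.5,0.47,0.04,0,0,-0.27,0.5,0.47,0.04,0,0,-0.27,0.5,0.47,0.04,0,0,-0.27,0.5,0.47,0.04,0,0,-0.27]'
python3 - <<'E'
from h import *
print(np.round(bot.calibration("wrist")["pose"],3)); print(bot.get_obs()["eef_pos"],bot.get_obs()["joint_pos"])
E
```

```text
clock: 1.73
eef_pos: [0.4713, -0.1941, 0.3273]
tool_rot: [0.997, -0.082, 0.0, 0.0]
ft_force: [1.3, -1.1, -0.1]
grip_width: 0.0855
grasp_force: 0.0
[[-0.164  0.951  0.263  0.538]
 [-0.986 -0.159 -0.043 -0.205]
 [ 0.001 -0.266  0.964  0.397]
 [ 0.     0.     0.     1.   ]]
[ 0.4713168  -0.19414186  0.32725485] [-3.90680613e-01  2.50935254e-01  7.92247009e-02  1.39838339e+00
 -1.18841474e-04  2.91603203e+00]
```

```bash
python3 -m jog '[0.16,0.13,0,0,0,0.62,0.16,0.13,0,0,0,0.62,0.16,0.13,0,0,0,0.62,0.16,0.13,0,0,0,0.62,0.16,0.13,0,0,0,0.62,0.16,0.13,0,0,0,0.62,0.16,0.13,0,0,0,0.62,0.16,0.13,0,0,0,0.62,0.16,0.13,0,0,0,0.62,0.16,0.13,0,0,0,0.62]' && python3 -m jog '[0,0,0,0,0,0.62,0,0,0,0,0,0.62,0,0,0,0,0,0.62,0,0,0,0,0,0.62,0,0,0,0,0,0.62,0,0,0,0,0,0.62,0,0,0,0,0,0.62,0,0,0,0,0,0.62,0,0,0,0,0,0.62,0,0,0,0,0,0.62]' && python3 -m jog '[0,0,0,0,0,0.33,0,0,0,0,0,0.33,0,0,0,0,0,0.33,0,0,0,0,0,0.33,0,0,0,0,0,0.33,0,0,0,0,0,0.33,0,0,0,0,0,0.33]'
python3 - <<'E'
from h import *
T=np.array(bot.calibration("wrist")["pose"])
im,d=bot.camera("wrist"); cv2.imwrite("pics/w1.png",im[:,:,::-1]); np.savez("w1.npz",im=im,d=d,T=T)
print(bot.get_obs()["joint_pos"])
for n in ["axle_left","axle_mid","axle_right","bolt_knob"]:
    print(n,[(np.round(toW(q["at"],"wrist",T),4),round(q["confidence"],2)) for q in bot.tip_of(n,"wrist")[:3]])
E
```

```text
clock: 2.57
eef_pos: [0.5982, -0.0917, 0.3266]
tool_rot: [0.857, 0.515, -0.0, -0.0]
ft_force: [-0.1, -0.0, 0.0]
grip_width: 0.0855
grasp_force: 0.0
clock: 3.4
eef_pos: [0.5981, -0.0919, 0.3267]
tool_rot: [0.399, 0.917, -0.0, -0.0]
ft_force: [-0.0, -0.1, 0.4]
grip_width: 0.0855
grasp_force: 0.0
clock: 3.98
eef_pos: [0.5981, -0.0918, 0.3267]
tool_rot: [0.083, 0.997, 0.0, -0.0]
ft_force: [0.5, 0.2, -0.8]
grip_width: 0.0854
grasp_force: 0.0
[-1.52374368e-01  4.50023248e-01  3.63559449e-01  1.48451797e+00
 -7.09079616e-06  1.54296700e-02]
axle_left [(array([ 0.6429, -0.0318,  0.0877]), 0.82)]
axle_mid [(array([ 0.6358, -0.0893,  0.0843]), 0.58)]
axle_right [(array([ 0.6249, -0.1477,  0.0822]), 0.73)]
bolt_knob [(array([ 0.5305, -0.0906,  0.1163]), 0.56)]
```

View pics/w1.png

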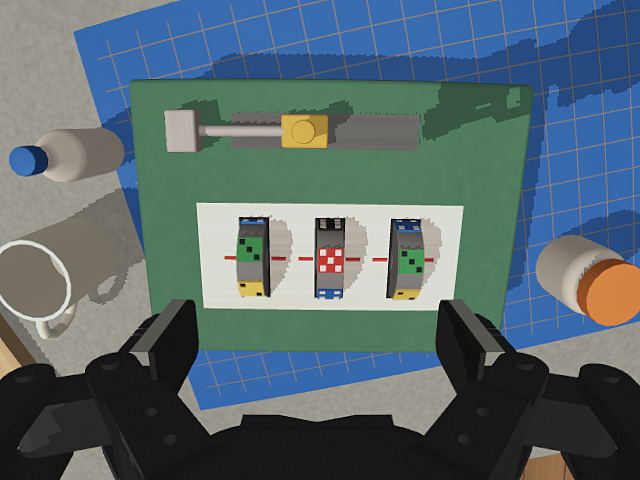

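The wrist view (image up = toward the robot) shows the wheels right 252,258, middle 329,258 and left 406,258, with the red marks at row ~259. Green, red and green are on top, each off square. Next I'll measure the angles by ray–cylinder intersection.

```bash
cat > ang.py <<'E'
from h import *
import sys
def rays(uv,T):
    C=bot.calibration("wrist");n=cv2.undistortPoints(np.float64(uv).reshape(-1,1,2),np.array(C["intrinsics"]),np.array(C["dist"])).reshape(-1,2)
    return np.c_[n[:,0],-n[:,1],-np.ones(len(n))]@T[:3,:3].T
def onplane(uv,T,z):
    r=rays(uv,T);return T[:3,3]+r*((z-T[2,3])/r[:,2])[:,None]
def marks(im,T):
    h=cv2.cvtColor(im,cv2.COLOR_RGB2HSV);P=[]
    m=((h[...,0]<8)|(h[...,0]>172))&(h[...,1]>150)&(h[...,2]>70)
    n,l,s,c=cv2.connectedComponentsWithStats(m.astype(np.uint8))
    for i in range(1,n):
        if s[i,4]>=12 and s[i,2]>2*s[i,3]: P.append(onplane([c[i]],T,.0855)[0])
    return np.array(P)
def measure(im,T,mid,yaw):
    ex=np.array([np.cos(yaw),np.sin(yaw),0]);ey=np.array([-np.sin(yaw),np.cos(yaw),0])
    h=cv2.cvtColor(im,cv2.COLOR_RGB2HSV).astype(int)
    V,U=np.mgrid[0:480,0:640];uv=np.c_[U.ravel(),V.ravel()];r=rays(uv,T);o=T[:3,3]-np.r_[mid,.083]
    a=r@ex;b=r[:,2];oa=o@ex;ob=o[2]
    A=a*a+b*b;B=oa*a+ob*b;D=B*B-A*(oa*oa+ob*ob-.032**2);ok=D>0
    t=(-B-np.sqrt(np.where(ok,D,0)))/A
    y=o@ey+t*(r@ey);phi=np.arctan2(oa+t*a,ob+t*b)
    H=h.reshape(-1,3)
    cols={2:(20,35),3:(45,80),4:(100,125),5:(-8,8)}
    for n,yc in (("left",.06),("mid",0),("right",-.06)):
        w=ok&(abs(y-yc)<.008)&(abs(phi)<1.4)
        hh=np.where(H[:,0]>172,H[:,0]-180,H[:,0])
        for k,(lo,hi) in cols.items():
            s=w&(hh>=lo)&(hh<=hi)&(H[:,1]>110)&(H[:,2]>50)
            if s.sum()>25:
                p=phi[s];l,u=np.percentile(p,[3,97]);c=(l+u)/2
                print(n,k,"phi %.2f..%.2f mid %.2f -> angle %.2f"%(l,u,c,(k-1)*1.0472+c),s.sum())
if __name__=="__main__":
    z=np.load(sys.argv[1]);P=marks(z["im"],z["T"]);print(np.round(P,4))
    P=P[np.argsort(P[:,1])]
    d=P[-1]-P[0];yaw=-np.arctan2(d[0],d[1]);print("yaw",yaw)
    measure(z["im"],z["T"],[.6357,-.0887],-.17)
E
python3 ang.py w1.npz
```

```text
[[ 0.6216 -0.1674  0.0855]
 [ 0.6289 -0.1286  0.0855]
 [ 0.6325 -0.1071  0.0855]
 [ 0.6396 -0.0697  0.0855]
 [ 0.6433 -0.0482  0.0855]
 [ 0.6505 -0.0086  0.0855]]
yaw -0.18002752311169265
left 2 phi 0.53..0.94 mid 0.74 -> angle 1.79 154
left 3 phi -0.49..0.03 mid -0.23 -> angle 1.86 419
left 4 phi -1.36..-0.99 mid -1.18 -> angle 1.97 158
mid 4 phi 0.54..0.95 mid 0.74 -> angle 3.88 120
mid 5 phi -0.53..0.03 mid -0.25 -> angle 3.94 349
right 2 phi 0.28..0.89 mid 0.58 -> angle 1.63 302
right 3 phi -0.77..-0.25 mid -0.51 -> angle 1.58 437
right 4 phi -1.38..-1.28 mid -1.33 -> angle 1.81 54
```

```bash
cat > plan.py <<'E'
from h import *
from scipy.spatial.transform import Rotation as Ro
import sys
MID=np.array([.636,-.088,.083]);YAW=-.18
ex=np.array([np.cos(YAW),np.sin(YAW),0]);ey=np.array([-np.sin(YAW),np.cos(YAW),0]);ez=np.array([0,0,1.])
RD=np.c_[-ex,ey,-ez]
def pose(w,b,r):
    R=Ro.from_rotvec(ey*b); return MID+ey*{"l":.06,"m":0,"r":-.06}[w]+R.apply(ez*r),R*Ro.from_matrix(RD)
def rel(a,b): return np.round(np.r_[(b[0]-a[0])/.8,(b[1]*a[1].inv()).as_rotvec()/2],3)
def cur():
    o=bot.get_obs();return o["eef_pos"],Ro.from_quat(o["tool_rot"])
if __name__=="__main__":
    w,b0,b1=sys.argv[1],float(sys.argv[2]),float(sys.argv[3])
    hi,lo=pose(w,b0,.15),pose(w,b0,.085)
    f=lambda v:print(",".join("%g"%x for x in v))
    print("to hover");f(rel(cur(),hi));print("down");f(rel(hi,lo));print("arc")
    n=6
    for i in range(1,n+1): f(rel(lo,pose(w,b0+(b1-b0)*i/n,.085)))
    print("up after");e=pose(w,b1,.085);f(rel(e,pose(w,b1,.15)))
E
python3 plan.py r -0.4 0.11
```

```text
to hover
-0.038,-0.056,-0.132,-0.035,-0.197,-0.006
down
0.031,-0.006,-0.075,0,0,0
arc
0.008,-0.002,0.003,0.008,0.042,0
0.017,-0.003,0.006,0.015,0.084,0
0.026,-0.005,0.007,0.023,0.125,0
0.034,-0.006,0.008,0.03,0.167,-0
0.043,-0.008,0.008,0.038,0.209,0
0.052,-0.009,0.008,0.046,0.251,0
up after
0.009,-0.002,0.081,0,0,0
```

```bash
python3 -m jog '[-0.038,-0.056,-0.132,-0.035,-0.197,-0.006,-0.038,-0.056,-0.132,-0.035,-0.197,-0.006,-0.038,-0.056,-0.132,-0.035,-0.197,-0.006,-0.038,-0.056,-0.132,-0.035,-0.197,-0.006,-0.038,-0.056,-0.132,-0.035,-0.197,-0.006,-0.038,-0.056,-0.132,-0.035,-0.197,-0.006]' 0.18 && python3 -m jog '[0.016,-0.003,-0.037,0,0,0,0.031,-0.006,-0.075,0,0,0,0.031,-0.006,-0.075,0,0,0,0.031,-0.006,-0.075,0,0,0]'
python3 - <<'E'
from plan import *
c=cur();t=pose("r",-.4,.085);print(c[0]-t[0],rel(c,t))
E
```

```text
clock: 4.73
eef_pos: [0.5609, -0.136, 0.2154]
tool_rot: [0.089, 0.977, -0.018, 0.193]
ft_force: [-1.9, 0.5, -1.4]
grip_width: 0.0504
grasp_force: 0.0
clock: 5.07
eef_pos: [0.593, -0.1412, 0.1602]
tool_rot: [0.088, 0.977, -0.018, 0.196]
ft_force: [0.7, -0.4, 0.5]
grip_width: 0.0505
grasp_force: 0.0
[ 2.91817325e-04 -8.74083578e-05 -1.06373882e-03] [-0.     0.     0.001  0.    -0.002 -0.001]
```

Now close and roll.

```bash
python3 -m jog '[0,0,0,0,0,0,0,0,0,0,0,0,0,0,0,0,0,0,0,0,0,0,0,0,0,0,0,0,0,0,0,0,0,0,0,0,0,0,0,0,0,0]' -1 && python3 -m jog '[0.008,-0.002,0.003,0.008,0.042,0,0.017,-0.003,0.006,0.015,0.084,0,0.026,-0.005,0.007,0.023,0.125,0,0.034,-0.006,0.008,0.03,0.167,0,0.043,-0.008,0.008,0.038,0.209,0,0.052,-0.009,0.008,0.046,0.251,0,0.052,-0.009,0.008,0.046,0.251,0,0.052,-0.009,0.008,0.046,0.251,0]'
```

```text
clock: 5.65
eef_pos: [0.5938, -0.1416, 0.1642]
tool_rot: [0.087, 0.976, -0.018, 0.2]
ft_force: [-1.9, 1.2, 6.2]
grip_width: 0.0183
grasp_force: 59.3
clock: 6.32
eef_pos: [0.6354, -0.1491, 0.169]
tool_rot: [0.089, 0.995, 0.005, -0.054]
ft_force: [-1.0, 0.6, 4.2]
grip_width: 0.0185
grasp_force: 63.9
```

```bash
python3 -m jog '[0,0,0,0,0,0,0,0,0,0,0,0,0,0,0,0,0,0,0,0,0,0,0,0,0.004,-0.001,0.04,0,0,0,0.009,-0.002,0.081,0,0,0,0.009,-0.002,0.081,0,0,0]' 0.18
python3 plan.py m -0.2 0.06
```

```text
clock: 6.9
eef_pos: [0.6439, -0.1508, 0.2399]
tool_rot: [0.089, 0.995, 0.004, -0.049]
ft_force: [1.2, 0.3, 2.5]
grip_width: 0.0504
grasp_force: 0.0
to hover
-0.047,0.085,-0.012,-0.026,-0.147,-0.001
down
0.016,-0.003,-0.08,0,0,0
arc
0.004,-0.001,0.001,0.004,0.021,0
0.009,-0.002,0.001,0.008,0.043,-0
0.013,-0.002,0.002,0.012,0.064,0
0.018,-0.003,0.002,0.016,0.085,-0
0.023,-0.004,0.002,0.019,0.107,-0
0.027,-0.005,0.002,0.023,0.128,0
up after
0.005,-0.001,0.081,0,0,0
```

```bash
python3 - <<'E'
from plan import *
from ang import *
for i in range(3): bot.camera("wrist")
print(bot.get_obs()["eef_pos"], pose("r",.11,.15)[0])
T=np.array(bot.calibration("wrist")["pose"]);im,d=bot.camera("wrist");cv2.imwrite("pics/w2.png",im[:,:,::-1]);np.savez("w2.npz",im=im,d=d,T=T)
measure(im,T,[.636,-.088],-.18)
E
python3 plan.py m -0.2 0.06 | head -2
```

```text
[ 0.64138858 -0.15025304  0.23308723] [ 0.64145893 -0.14997866  0.23209341]
left 2 phi 0.50..1.08 mid 0.79 -> angle 1.84 433
left 3 phi -0.53..0.02 mid -0.26 -> angle 1.84 865
left 4 phi -1.35..-1.00 mid -1.18 -> angle 1.96 211
mid 4 phi 0.52..1.08 mid 0.80 -> angle 3.94 330
mid 5 phi -0.54..0.01 mid -0.26 -> angle 3.93 744
right 2 phi 0.76..1.21 mid 0.99 -> angle 2.04 226
right 3 phi -0.28..0.28 mid -0.00 -> angle 2.09 979
right 4 phi -1.33..-0.77 mid -1.05 -> angle 2.09 465
to hover
-0.043,0.084,-0.002,-0.028,-0.153,-0.001
```

View pics/w2.png

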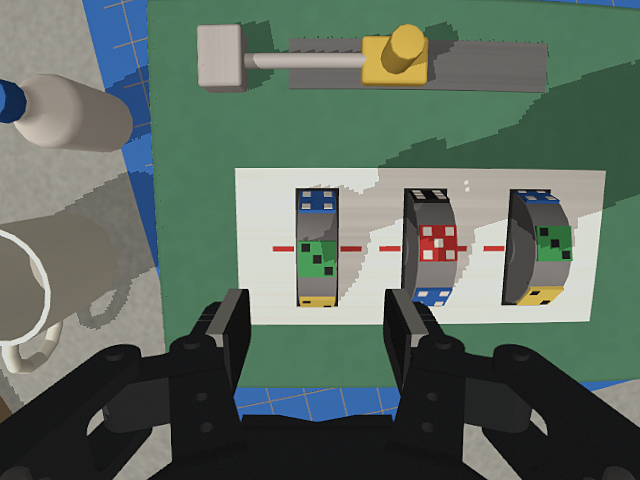

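The right wheel (317,258) now measures 2.09 rad, with green squarely up. Middle is 3.93 and left 1.84. Middle wheel next.

```bash
python3 -m jog '[-0.043,0.084,0,-0.028,-0.153,-0.001,-0.043,0.084,0,-0.028,-0.153,-0.001,-0.043,0.084,0,-0.028,-0.153,-0.001,-0.043,0.084,0,-0.028,-0.153,-0.001,-0.043,0.084,0,-0.028,-0.153,-0.001]' 0.18 && python3 -m jog '[0.008,-0.002,-0.04,0,0,0,0.016,-0.003,-0.08,0,0,0,0.016,-0.003,-0.08,0,0,0,0.016,-0.003,-0.08,0,0,0]' && python3 -m jog '[0,0,0,0,0,0,0,0,0,0,0,0,0,0,0,0,0,0,0,0,0,0,0,0,0,0,0,0,0,0,0,0,0,0,0,0,0,0,0,0,0,0]' -1 && python3 -m jog '[0.004,-0.001,0.001,0.004,0.021,0,0.009,-0.002,0.001,0.008,0.043,0,0.013,-0.002,0.002,0.012,0.064,0,0.018,-0.003,0.002,0.016,0.085,0,0.023,-0.004,0.002,0.019,0.107,0,0.027,-0.005,0.002,0.023,0.128,0,0.027,-0.005,0.002,0.023,0.128,0,0.027,-0.005,0.002,0.023,0.128,0]' && python3 -m jog '[0,0,0,0,0,0,0,0,0,0,0,0,0,0,0,0,0,0,0,0,0,0,0,0,0.002,0,0.04,0,0,0,0.005,-0.001,0.081,0,0,0,0.005,-0.001,0.081,0,0,0,0.005,-0.001,0.081,0,0,0]' 0.18
python3 plan.py l 0.12 -0.3
```

```text
clock: 7.52
eef_pos: [0.6021, -0.0816, 0.2292]
tool_rot: [0.089, 0.991, -0.009, 0.095]
ft_force: [0.7, -0.1, -0.2]
grip_width: 0.0504
grasp_force: 0.0
clock: 7.85
eef_pos: [0.6197, -0.0861, 0.1666]
tool_rot: [0.09, 0.991, -0.009, 0.097]
ft_force: [0.5, -0.3, 0.7]
grip_width: 0.0502
grasp_force: 0.0
clock: 8.43
eef_pos: [0.6213, -0.0856, 0.1711]
tool_rot: [0.09, 0.991, -0.009, 0.102]
ft_force: [0.9, 0.2, 7.3]
grip_width: 0.0185
grasp_force: 61.5
clock: 9.1
eef_pos: [0.6439, -0.0897, 0.1719]
tool_rot: [0.09, 0.996, 0.002, -0.027]
ft_force: [4.2, 0.1, 4.9]
grip_width: 0.0184
grasp_force: 61.4
clock: 9.77
eef_pos: [0.6464, -0.0905, 0.2377]
tool_rot: [0.09, 0.996, 0.002, -0.027]
ft_force: [-0.7, 0.5, -1.1]
grip_width: 0.0503
grasp_force: 0.0
to hover
0.022,0.073,-0.007,0.006,0.033,0
down
-0.01,0.002,-0.081,0,0,0
arc
-0.007,0.001,0.001,-0.006,-0.034,-0
-0.015,0.003,0.001,-0.013,-0.069,-0
-0.022,0.004,0,-0.019,-0.103,-0
-0.029,0.005,-0.001,-0.025,-0.138,-0
-0.036,0.007,-0.002,-0.031,-0.172,-0
-0.043,0.008,-0.004,-0.038,-0.207,-0
up after
-0.024,0.004,0.078,0,0,0
```

```bash
python3 -m jog '[0.022,0.073,-0.006,0.006,0.033,0,0.022,0.073,-0.006,0.006,0.033,0,0.022,0.073,-0.006,0.006,0.033,0,0.022,0.073,-0.006,0.006,0.033,0]' 0.18 && python3 -m jog '[-0.005,0.001,-0.04,0,0,0,-0.01,0.002,-0.081,0,0,0,-0.01,0.002,-0.081,0,0,0,-0.01,0.002,-0.081,0,0,0]' && python3 -m jog '[0,0,0,0,0,0,0,0,0,0,0,0,0,0,0,0,0,0,0,0,0,0,0,0,0,0,0,0,0,0,0,0,0,0,0,0,0,0,0,0,0,0]' -1 && python3 -m jog '[-0.007,0.001,0.001,-0.006,-0.034,0,-0.015,0.003,0.001,-0.013,-0.069,0,-0.022,0.004,0,-0.019,-0.103,0,-0.029,0.005,-0.001,-0.025,-0.138,0,-0.036,0.007,-0.002,-0.031,-0.172,0,-0.043,0.008,-0.004,-0.038,-0.207,0,-0.043,0.008,-0.004,-0.038,-0.207,0,-0.043,0.008,-0.004,-0.038,-0.207,0]' && python3 -m jog '[0,0,0,0,0,0,0,0,0,0,0,0,0,0,0,0,0,0,0,0,0,0,0,0,-0.012,0.002,0.04,0,0,0,-0.024,0.004,0.078,0,0,0,-0.024,0.004,0.078,0,0,0,-0.024,0.004,0.078,0,0,0]' 0.18
python3 - <<'E'
from plan import *
from ang import *
for i in range(3): bot.camera("wrist")
T=np.array(bot.calibration("wrist")["pose"]);im,d=bot.camera("wrist");cv2.imwrite("pics/w3.png",im[:,:,::-1])
measure(im,T,[.636,-.088],-.18)
E
python3 plan.py l 0.12 -0.26
```

```text
clock: 10.1
eef_pos: [0.6624, -0.0307, 0.2278]
tool_rot: [0.089, 0.994, 0.005, -0.065]
ft_force: [-0.2, 0.6, 0.2]
grip_width: 0.0506
grasp_force: 0.0
clock: 10.43
eef_pos: [0.6527, -0.0312, 0.1634]
tool_rot: [0.091, 0.994, 0.005, -0.066]
ft_force: [-0.1, 0.7, 0.7]
grip_width: 0.0507
grasp_force: 0.0
clock: 11.02
eef_pos: [0.6564, -0.0308, 0.1683]
tool_rot: [0.09, 0.994, 0.005, -0.06]
ft_force: [0.4, -1.5, 6.4]
grip_width: 0.0185
grasp_force: 60.2
clock: 11.68
eef_pos: [0.6207, -0.0243, 0.1647]
tool_rot: [0.09, 0.985, -0.014, 0.148]
ft_force: [-5.8, -1.8, 9.3]
grip_width: 0.0187
grasp_force: 61.9
clock: 12.35
eef_pos: [0.6027, -0.0205, 0.2268]
tool_rot: [0.089, 0.985, -0.014, 0.148]
ft_force: [0.0, 0.4, -0.4]
grip_width: 0.0506
grasp_force: 0.0
left 2 phi 0.06..0.67 mid 0.37 -> angle 1.41 523
left 3 phi -0.97..-0.43 mid -0.70 -> angle 1.39 981
mid 5 phi -0.30..0.30 mid 0.00 -> angle 4.19 601
right 2 phi 0.64..0.69 mid 0.67 -> angle 1.71 26
right 3 phi -0.30..0.29 mid -0.00 -> angle 2.09 732
right 4 phi -1.38..-0.79 mid -1.08 -> angle 2.06 692
to hover
0.08,-0.014,0.011,0.038,0.202,0
down
-0.01,0.002,-0.081,0,0,0
arc
-0.007,0.001,0.001,-0.006,-0.031,0
-0.013,0.002,0.001,-0.011,-0.062,-0
-0.02,0.004,0.001,-0.017,-0.093,-0
-0.026,0.005,-0,-0.023,-0.125,-0
-0.033,0.006,-0.001,-0.028,-0.156,-0
-0.039,0.007,-0.003,-0.034,-0.187,-0
up after
-0.021,0.004,0.079,0,0,0
```

```bash
python3 -m jog '[0.08,-0.014,0.011,0.038,0.202,0,0.08,-0.014,0.011,0.038,0.202,0,0.08,-0.014,0.011,0.038,0.202,0,0.08,-0.014,0.011,0.038,0.202,0,0.08,-0.014,0.011,0.038,0.202,0,0.08,-0.014,0.011,0.038,0.202,0]' 0.18 && python3 -m jog '[-0.005,0.001,-0.04,0,0,0,-0.01,0.002,-0.081,0,0,0,-0.01,0.002,-0.081,0,0,0,-0.01,0.002,-0.081,0,0,0]' && python3 -m jog '[0,0,0,0,0,0,0,0,0,0,0,0,0,0,0,0,0,0,0,0,0,0,0,0,0,0,0,0,0,0,0,0,0,0,0,0,0,0,0,0,0,0]' -1 && python3 -m jog '[-0.007,0.001,0.001,-0.006,-0.031,0,-0.013,0.002,0.001,-0.011,-0.062,0,-0.02,0.004,0.001,-0.017,-0.093,0,-0.026,0.005,0,-0.023,-0.125,0,-0.033,0.006,-0.001,-0.028,-0.156,0,-0.036,0.006,-0.002,-0.031,-0.171,0,-0.036,0.006,-0.002,-0.031,-0.171,0,-0.036,0.006,-0.002,-0.031,-0.171,0]' && python3 -m jog '[0,0,0,0,0,0,0,0,0,0,0,0,0,0,0,0,0,0,0,0,0,0,0,0,-0.01,0.002,0.04,0,0,0,-0.021,0.004,0.079,0,0,0,-0.021,0.004,0.079,0,0,0,-0.021,0.004,0.079,0,0,0]' 0.18
python3 - <<'E'
from plan import *
from ang import *
for i in range(3): bot.camera("wrist")
T=np.array(bot.calibration("wrist")["pose"]);im,d=bot.camera("wrist");cv2.imwrite("pics/w4.png",im[:,:,::-1])
measure(im,T,[.636,-.088],-.18)
print("knob wrist",[(toW(q["at"],"wrist",T),q["confidence"]) for q in bot.tip_of("bolt_knob","wrist")[:2]])
K=np.array([.531,-.0905,.11]);print("box coords of knob",(K-MID)@ex+.025,(K-MID)@ey)
E
```

```text
clock: 13.05
eef_pos: [0.6663, -0.0322, 0.2278]
tool_rot: [0.09, 0.994, 0.005, -0.06]
ft_force: [0.3, 0.1, -0.3]
grip_width: 0.0504
grasp_force: 0.0
clock: 13.38
eef_pos: [0.6548, -0.0299, 0.1678]
tool_rot: [0.09, 0.994, 0.005, -0.059]
ft_force: [0.2, -0.2, 0.0]
grip_width: 0.0504
grasp_force: 0.0
clock: 13.97
eef_pos: [0.6587, -0.0313, 0.1724]
tool_rot: [0.091, 0.994, 0.005, -0.055]
ft_force: [-1.7, -2.5, 6.1]
grip_width: 0.0179
grasp_force: 61.9
clock: 14.63
eef_pos: [0.629, -0.0259, 0.1714]
tool_rot: [0.09, 0.989, -0.01, 0.118]
ft_force: [-7.3, -2.3, 11.3]
grip_width: 0.0184
grasp_force: 62.7
clock: 15.3
eef_pos: [0.6132, -0.0221, 0.2328]
tool_rot: [0.09, 0.989, -0.01, 0.118]
ft_force: [-0.1, -0.0, 0.3]
grip_width: 0.0506
grasp_force: 0.0
left 2 phi -0.25..0.36 mid 0.05 -> angle 1.10 911
left 3 phi -1.34..-0.75 mid -1.04 -> angle 1.05 866
mid 5 phi -0.28..0.31 mid 0.01 -> angle 4.20 644
right 2 phi 0.67..0.81 mid 0.74 -> angle 1.79 52
right 3 phi -0.29..0.29 mid 0.00 -> angle 2.10 763
right 4 phi -1.39..-0.78 mid -1.09 -> angle 2.05 658
knob wrist [(array([ 0.53331532, -0.09092816,  0.1130831 ]), 0.86)]
box coords of knob -0.07785601380918816 -0.02125771444168184
```

View pics/w4.png

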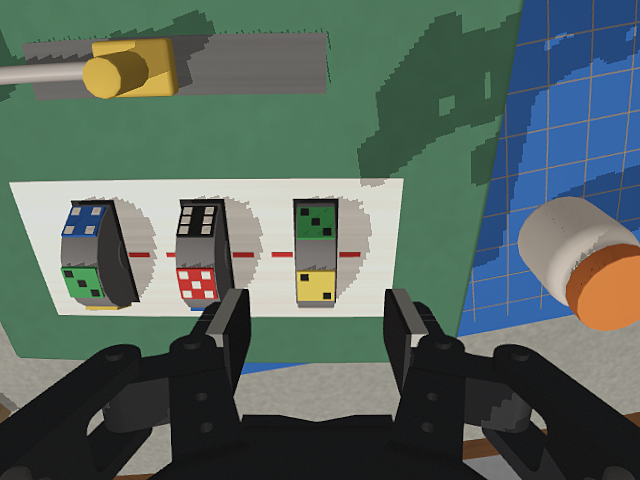

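All three wheels are within 0.05 rad of the code. The knob is at about (0.534,-0.090). Now the bolt.

```bash
python3 - <<'E'
from plan import *
K=MID-.1*ex-.02*ey;R=Ro.from_matrix(RD)
K[2]=.235;print(K,rel(cur(),(K,R)),"slide",ey*.041/.8)
E
```

```text
[ 0.53403504 -0.08977392  0.235     ] [-0.096 -0.084  0.008  0.02   0.112  0.   ] slide [0.00917527 0.05042199 0.        ]
```

```bash
python3 -m jog '[-0.096,-0.084,0.008,0.02,0.112,0,-0.096,-0.084,0.008,0.02,0.112,0,-0.096,-0.084,0.008,0.02,0.112,0,-0.096,-0.084,0.008,0.02,0.112,0,-0.096,-0.084,0.008,0.02,0.112,0,-0.096,-0.084,0.008,0.02,0.112,0]' 0.18 && python3 -m jog '[0,0,-0.04,0,0,0,0,0,-0.075,0,0,0,0,0,-0.075,0,0,0,0,0,-0.075,0,0,0]' && python3 -m jog '[0,0,0,0,0,0,0,0,0,0,0,0,0,0,0,0,0,0,0,0,0,0,0,0,0,0,0,0,0,0,0,0,0,0,0,0,0,0,0,0,0,0]' -1
```

```text
clock: 16.05
eef_pos: [0.5352, -0.0892, 0.2358]
tool_rot: [0.09, 0.996, 0.0, 0.002]
ft_force: [-0.3, -0.0, 0.4]
grip_width: 0.0502
grasp_force: 0.0
clock: 16.38
eef_pos: [0.534, -0.0884, 0.175]
tool_rot: [0.09, 0.996, 0.0, -0.0]
ft_force: [0.7, -0.9, 1.3]
grip_width: 0.05
grasp_force: 0.0
clock: 16.97
eef_pos: [0.5362, -0.0895, 0.1785]
tool_rot: [0.09, 0.996, -0.0, 0.004]
ft_force: [-0.3, 1.0, 5.9]
grip_width: 0.0137
grasp_force: 58.6
```

```bash
python3 -m jog '[0.002,0.01,0,0,0,0,0.004,0.02,0,0,0,0,0.005,0.03,0,0,0,0,0.007,0.04,0,0,0,0,0.009,0.05,0,0,0,0,0.009,0.051,0,0,0,0,0.009,0.051,0,0,0,0,0.009,0.051,0,0,0,0,0.009,0.051,0,0,0,0]'
```

```text
clock: 17.72
eef_pos: [0.5431, -0.0508, 0.1785]
tool_rot: [0.091, 0.996, -0.003, 0.004]
ft_force: [-1.2, -6.6, 7.2]
grip_width: 0.0135
grasp_force: 59.2
```

```bash
python3 -m jog '[0,0,0,0,0,0,0,0,0,0,0,0,0,0,0,0,0,0,0,0,0,0,0,0,0,0,0.04,0,0,0,0,0,0.08,0,0,0,0.05,0,0.12,0,0,0,0.06,-0.03,0.16,0,0,0,0.06,-0.03,0.16,0,0,0,0.06,-0.03,0.16,0,0,0]' 0.18
python3 - <<'E'
from plan import *
from ang import *
for i in range(3): bot.camera("wrist")
T=np.array(bot.calibration("wrist")["pose"]);im,d=bot.camera("wrist");cv2.imwrite("pics/w5.png",im[:,:,::-1])
measure(im,T,[.636,-.088],-.18)
for q in bot.tip_of("bolt_knob","wrist")[:2]:
    w=toW(q["at"],"wrist",T);print(w,q["confidence"],(w-MID)@ey)
E
```

```text
clock: 18.55
eef_pos: [0.592, -0.0736, 0.307]
tool_rot: [0.091, 0.996, -0.0, 0.005]
ft_force: [-0.1, 0.2, -0.2]
grip_width: 0.0502
grasp_force: 0.0
left 2 phi -0.24..0.32 mid 0.04 -> angle 1.08 49
left 3 phi -1.36..-0.75 mid -1.06 -> angle 1.04 393
mid 4 phi 0.76..0.97 mid 0.86 -> angle 4.01 55
mid 5 phi -0.27..0.31 mid 0.02 -> angle 4.21 367
right 3 phi -0.29..0.05 mid -0.12 -> angle 1.98 214
right 4 phi -1.35..-0.77 mid -1.06 -> angle 2.08 309
[ 0.53827407 -0.05326374  0.11322107] 0.68 0.01667922083443355
```

View pics/w5.png

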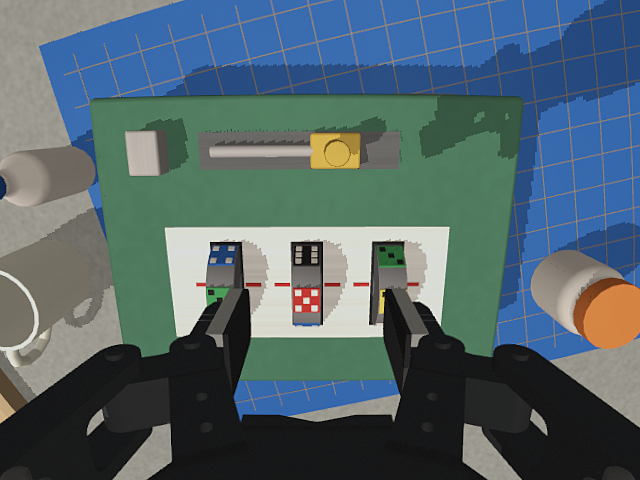

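The bolt (335,150) has moved about 39 mm, the rod is clear of the keeper, and the wheels remain at the code. The mug, jar and bottle look unmoved.

```bash
python3 -c "
from workcell import bot
print(bot.job_done())"
```

```text
the job is handed in; nothing more can be done
None
```

The job is handed in at about 19 s of the 72 s limit: the wheels stand at 2-5-3, each measured within about 0.05 rad of square, the bolt is open about 39 mm of its 40 mm travel, and I saw no movement of the mug, jar or glue bottle; the hand-in returned no verdict.

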